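# Turn the square lab module at the corner post and dock it

### The job

The square blue lab module stands with its copper connector side facing sideways. Keeping it flat on the white board, push it against the fixed red-capped corner post so that it swivels a quarter turn round the post and its connector faces the black dock, then slide it into the dock until you feel it fully home, square against the back stop, and press it there for about half a second with a push of 8 to 10 N (never more than 15 N on the post or 12 N on the dock). The back stop's setting differs each time and is not measured; leave the other things on the bench alone, and let go with the module left home on the contact plate.

Things in the scene. Friction and masses are not known exactly. Their poses are not given: they have to be found in the camera images.
- module: Square blue box, 96 x 96 x 44 mm, 0.2 to 0.4 kg, flat white top, too wide to grip. Origin: centre of underside; z up. Its +x side carries the copper connector strip (a copper band also shows on top along it). At the start its +x points roughly along the dock's -y; home, it points along the dock's +x: a quarter turn counter-clockwise from above.
- module_plug (a point): Centre of the module's connector face: 48 mm from the origin along the module's +x, 22 mm above its underside.
- board: Fixed white board, 8 mm thick, on which the module slides (pushing it along takes about 1 to 3 N, more if it is also pressed down) and post and dock stand. Origin: underside (bench level), below the post's pivot edge; x points to the dock, y to the left. It spans x -195..165 and y -200..110 mm; its place and yaw vary.
- post: Fixed square steel corner post, red cap, top 58 mm above the board. Origin and axes as the board: it covers x 0..24, y 0..24 mm; its vertical edge at x = 0, y = 0 is the pivot. The module starts on its -x side, 5 to 40 mm away, its middle level with the pivot edge or up to 22 mm to the -y side.
- dock: Fixed black dock, walls 34 mm high, open to -x and above. Origin and axes as the board. Pocket 99 mm wide (inner walls y = 1.5 and -97.5 mm) from x = 88 mm, mouth flared from x = 69 mm. Rigid back stop at an UNMEASURED setting, face between x = 108 and 136 mm; a copper contact plate sprung with 1 N stands 3 mm before it and yields to a module coming home.
- adapter: Bystander: small orange block 30 x 26 x 30 mm with two brass sockets, on the board to the left of the dock. Origin: centre of underside.
- terminal_block: Bystander: small green block 50 x 22 x 20 mm on the board to the right of the dock. Origin: centre of underside.
- multimeter: Bystander: yellow hand multimeter 170 x 82 x 42 mm, on the left of the bench. Origin: centre of underside.
- screwdriver: Bystander: screwdriver 190 mm long, lying on the right of the bench.
- mug: Bystander: white mug 80 mm wide, 90 mm high, on the left of the bench. Origin: centre of underside.
- spool: Bystander: grey reel 64 mm wide, 45 mm high, standing on the right of the bench. Origin: centre of underside.
- parts_tray: Bystander: red open tray 160 x 110 x 35 mm on the right of the bench. Origin: centre of underside.

How it is judged:
By the outcome, as a careful person would: the job done as asked, in the order asked, and still so for the second after the job is handed in, with the robot touching nothing.
It also fails if it takes over 72 s, if anything falls off the work surface, if the arm or the gripper's body presses on something with over 40 N, if the wrist force passes 120 N, or if a joint passes its speed limit or range.

### The arm

A 6-joint arm with a two-finger parallel gripper is mounted at the origin on the work surface. World frame = base frame: x ahead of the robot, y to its left, z up, the work surface at z = 0. Lengths are in mm, angles in rad, forces in N, time in s.
With the tool pointing down it reaches from about 350 to 975 mm from the base axis. Payload 7.1 kg.
Tool frame: the origin (TCP) lies on the centre line of the jaws, within the pads' length; the fingertips stand 25 mm ahead of it and the grasp point (between the pads) lies 6 mm ahead of it; z points along the fingers, y is the line along which they close (so a half turn about z gives the same grasp; the last joint's range is limited). The gripper opens to 88 mm and grips with 3 to 60 N. Pads are 20 mm wide; open, the fingers measure 115 mm over their backs; the gripper's body (75 mm by 178 mm) begins 61 mm behind the grasp point.
Start: joints at [1.24, 0.423, 1.63, -0, 1.089, -0.019], TCP at [191.701, 594.858, 219.475] pointing down, gripper open.
Joint ranges: [-3, 3], [-0.9, 2.11], [0.09, 2.58], [-1.31, 4.45], [0.11, 2.69], [-2.54, 2.54]. Speed limits (rad/s): [2.39, 2.39, 3.01, 3.14, 3.14, 3.14].

### API

Orientations are given as a unit quaternion [x, y, z, w].
In Python, from bench import * gives the robot as it stands.
- The arm moves only by the tool step_arm, never from a script. Its argument "deltas" is a list of rows, each an object with "delta_pos": the shift along the tool's x, y, z in mm, a list of three; "turn": the turn, a rotation vector about the tool's x, y, z in degrees, a list of three. A call has 1 to 5 rows; each row shifts and turns the commanded pose from where the row before left it, along the tool's axes as they then stand; what a row does not reach is not made up. A row lasts 1/10 s, in which the tool goes at most 50 mm and 8.59 degrees, less where a joint would pass 70% of its speed; a pose out of reach is approached as far as the arm can. A call is refused whole if a number of a shift passes 50 or a number of a turn 8.59, either way. A call with a gripper value outside its range is refused whole. "hand" is the finger opening in mm, from 0 to 87.8, set as the call begins (left out, the last holds). The fingers move at their own pace and stop on an object; "squeeze" is the grip in N (left out, the last holds). Time passes only in rows, so rows that do not move let the fingers close. It gives the time, the measured TCP pose, the force, the opening and the grip force at its end, in the units of the state.
- get_state(): the state, without advancing time (a new reading comes with each control period).
- camera(name): name is "scene" or "side" or "wrist"; returns the picture (420x560x3 uint8, red, green, blue); there is no depth.
- get_calibration(name): a dict with "K" (3x3 intrinsics, pixels), "distortion" ([k1, k2, p1, p2, k3] as OpenCV has them; the pictures are not rectified), "R" (3x3) and "t" (3): a world point X has camera coordinates R X + t; the wrist camera has in their place "T_tool_cam" (4x4, takes a point from camera to tool coordinates, whose origin is the TCP and whose axes are the flange's). Camera axes: x right, y down, z forward; pixel columns grow to the right and rows downward; lengths in mm; the calibration is good to about 2 mm. A picture is of the moment at which its call begins: read the wrist's pose just before it. get_calibration takes no time and is no camera call.
- job_done(): hands the job in; it is judged then, once.
Trained networks look in the newest picture that a camera, given by its name, has taken for a name from the list of things; names that differ only in an ending like _2 or _b are one class to them, and where a whole thing is asked for, a point or a joint stands for the part that bears it (a point fixed in the world has none). Each returns a list of dicts, best first, with "confidence" (0 to 1); they miss things now and then, are a little off and sometimes report something else, mostly with a low value. They report only what shows in the picture. A call takes as long as a camera call.
- spot_in(camera, query): "bbox" ([left, top, right, bottom] in pixels, round what is visible of it).
- place_of(camera, query): "centre" ([row, column] in pixels: a listed point, or the origin of a listed thing).
The state is a dict: "t": time; "joints": joint angles; "joint_velocities": joint speeds; "effort": joint torques, N m; "tool_pos": TCP position; "tool_rot": TCP orientation; "wrist_force": force on the tool from outside, world axes, zero at the start; "moment": the same for the moment, N m; "opening": finger opening in mm; "gripper_force": force on a finger pad.
Only numpy, scipy, OpenCV 4.12 (cv2) and the standard library are available. Lean on these libraries where they do the work, as an engineer would, in place of code of your own. Each camera call takes 0.05 s, during which the arm holds its last target. There are 200 camera calls.

## Working session

There is one attempt and no reset: what is moved stays moved. The work goes in short steps, Python scripts to look and compute and a tool call to move; the robot and the scene stay as the last step left them, time stands still between calls to the robot, and variables do not carry over. Pictures are saved under pics/ and viewed, at most 12 in all, crops included, and the job is handed in when it is done.

Besides the shell and the picture viewer there is one more tool, called in YAML: its name, and indented under it one key for each argument. step_arm: Moves the arm, as the interface text tells. Its arguments: {"type":"object","properties":{"deltas":{"type":"array"},"hand":{"type":"number"},"squeeze":{"type":"number"}},"required":["deltas"]}

```bash
ls; mkdir -p pics; python3 - <<'E'
from bench import *
import cv2,numpy as np
s=get_state();print(s)
for n in ['scene','side']:
    im=camera(n);cv2.imwrite(f'pics/{n}0.png',im[:,:,::-1])
    c=get_calibration(n);print(n,c)
print(get_calibration('wrist'))
E
```

```text
pics
{'t': 0.0, 'joints': array([ 1.24001457e+00,  4.23791964e-01,  1.63068409e+00, -1.47929341e-05,
        1.08858605e+00, -1.89781007e-02]), 'joint_velocities': array([-0.00067092,  0.00133061,  0.00046987, -0.00136451, -0.00309966,
        0.00139168]), 'effort': array([-2.02712508e-03, -5.44634593e+01, -2.73660618e+01,  6.42580655e-02,
        2.28492566e-02, -1.17110781e-04]), 'tool_pos': array([191.52194847, 594.35221592, 218.73453476]), 'tool_rot': array([ 1.55267617e-01,  9.87872171e-01, -7.24657358e-04, -1.21383935e-04]), 'wrist_force': array([ 0.64796413,  0.17046851, -0.08129617]), 'moment': array([-0.02439907,  0.02483292,  0.00608733]), 'gripper_force': 0.0, 'opening': 87.95382938789191}
scene {'K': array([[407.77503609,   0.        , 277.50301554],
       [  0.        , 407.77503609, 209.799744  ],
       [  0.        ,   0.        ,   1.        ]]), 'distortion': array([-0.0663124,  0.       ,  0.       ,  0.       ,  0.       ]), 'R': array([[ 0.51251065,  0.85858061,  0.01312089],
       [ 0.53489381, -0.30726496, -0.78706852],
       [-0.67173018,  0.41039928, -0.6
[... 439 characters left out ...]
356026,  0.63376053, -0.49601796]]), 't': array([-425.96915155,  214.13455868,  825.13782228])}
{'K': array([[318.27159213,   0.        , 275.93560024],
       [  0.        , 318.27159213, 214.98369724],
       [  0.        ,   0.        ,   1.        ]]), 'distortion': array([-0.01104619,  0.        ,  0.        ,  0.        ,  0.        ]), 'T_tool_cam': array([[-4.04417781e-05, -9.53061488e-01, -3.02776813e-01,
         8.38050703e+01],
       [ 9.99999853e-01,  1.25346170e-04, -5.28126238e-04,
         8.27193524e-01],
       [ 5.41288692e-04, -3.02776790e-01,  9.53061343e-01,
        -1.64400729e+02],
       [ 0.00000000e+00,  0.00000000e+00,  0.00000000e+00,
         1.00000000e+00]])}
```

View pics/scene0.png

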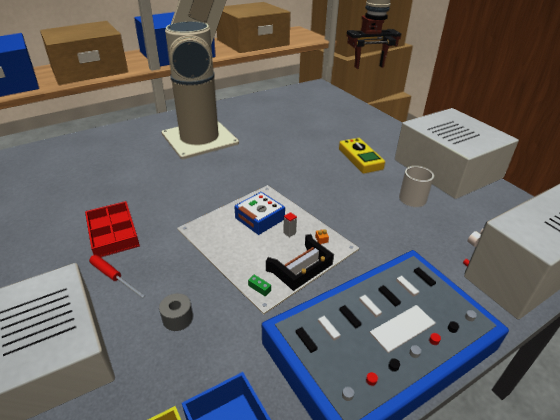

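View pics/side0.png

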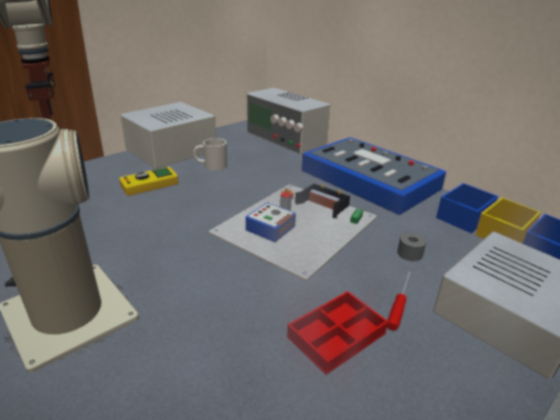

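The scene view shows the board with corners near (265,187), (180,230), (265,305) and (357,247). The module is at about (260,211), the red post cap at (290,217) and the dock at (300,262). The side view agrees.

```bash
cat > h.py <<'E'
from bench import *
import cv2,numpy as np
from scipy.spatial.transform import Rotation as Ro
def cam(n,s=None):
    c=get_calibration(n)
    if n!='wrist': return c['K'],c['distortion'],np.array(c['R']),np.array(c['t'])
    s=s or get_state(); T=np.eye(4);T[:3,:3]=Ro.from_quat(s['tool_rot']).as_matrix();T[:3,3]=s['tool_pos']
    W=np.linalg.inv(T@c['T_tool_cam']);return c['K'],c['distortion'],W[:3,:3],W[:3,3]
def px2w(C,uv,z):
    K,d,R,t=C;uv=np.array(uv,float).reshape(-1,1,2)
    p=cv2.undistortPoints(uv,K,d).reshape(-1,2);r=np.c_[p,np.ones(len(p))]@R;o=-R.T@t
    return o+r*((z-o[2])/r[:,2])[:,None]
def w2px(C,X):
    K,d,R,t=C;return cv2.projectPoints(np.array(X,float).reshape(-1,1,3),cv2.Rodrigues(R)[0],t,K,d)[0].reshape(-1,2)
E
python3 - <<'E'
from h import *
np.set_printoptions(precision=1,suppress=True)
C=cam('scene')
print(px2w(C,[(265,187),(180,230),(265,305),(357,247)],8))
print('mod',px2w(C,[(260,206)],52),'post',px2w(C,[(290,216)],66))
C=cam('side');print('mod',px2w(C,[(271,216)],52),'post',px2w(C,[(286,193)],66))
print(Ro.from_quat(get_state()['tool_rot']).as_matrix())
E
```

```text
[[ 400.8   47.8    8. ]
 [ 460.8 -240.1    8. ]
 [ 784.2 -168.8    8. ]
 [ 742.2  118.6    8. ]]
mod [[525.2 -37.2  52. ]] post [[614.2  -0.8  66. ]]
mod [[516.9 -46.   52. ]] post [[616.1   2.7  66. ]]
[[-1.   0.3 -0. ]
 [ 0.3  1.  -0. ]
 [ 0.  -0.  -1. ]]
```

```bash
cat >> h.py <<'E'
def plan(xyz,yaw,s=None,vmax=45,wmax=8.5,n=None):
    """rows bringing TCP to xyz with tool-x azimuth yaw (deg), tool down"""
    s=s or get_state();p=np.array(s['tool_pos']);M=Ro.from_quat(s['tool_rot']).as_matrix()
    a0=np.degrees(np.arctan2(M[1,0],M[0,0]));d=(yaw-a0+180)%360-180;v=np.array(xyz)-p
    n=n or int(max(np.ceil(np.linalg.norm(v)/vmax),np.ceil(abs(d)/wmax),1))
    print('now',p.round(1),'az',round(a0,2),'turn z',round(-d,2),'n',n)
    for i in range(n):
        a=np.radians(a0+d*i/n);w=v/n
        print(i,[round(float(q),1) for q in (w[0]*np.cos(a)+w[1]*np.sin(a),w[0]*np.sin(a)-w[1]*np.cos(a),-w[2])],round(-d/n,2))
E
python3 -c "
from h import *
plan([590,-30,250],11.8)"
```

```text
now [191.5 594.4 218.8] az 162.14 turn z 150.34 n 18
0 [-31.7, -26.2, -1.7] 8.35
1 [-35.2, -21.3, -1.7] 8.35
2 [-37.9, -16.0, -1.7] 8.35
3 [-39.8, -10.3, -1.7] 8.35
4 [-40.9, -4.4, -1.7] 8.35
5 [-41.1, 1.6, -1.7] 8.35
6 [-40.5, 7.5, -1.7] 8.35
7 [-38.9, 13.3, -1.7] 8.35
8 [-36.6, 18.8, -1.7] 8.35
9 [-33.5, 23.9, -1.7] 8.35
10 [-29.6, 28.5, -1.7] 8.35
11 [-25.2, 32.6, -1.7] 8.35
12 [-20.2, 35.9, -1.7] 8.35
13 [-14.8, 38.4, -1.7] 8.35
14 [-9.0, 40.2, -1.7] 8.35
15 [-3.1, 41.0, -1.7] 8.35
16 [2.9, 41.0, -1.7] 8.35
17 [8.8, 40.2, -1.7] 8.35
```

step_arm:
  deltas:
    - {"delta_pos": [-32, -26, -2], "turn": [0, 0, 8.35]}
    - {"delta_pos": [-35, -21, -2], "turn": [0, 0, 8.35]}
    - {"delta_pos": [-38, -16, -2], "turn": [0, 0, 8.35]}
    - {"delta_pos": [-40, -10, -2], "turn": [0, 0, 8.35]}
    - {"delta_pos": [-41, -4, -2], "turn": [0, 0, 8.35]}
  hand: 50

```text
t: 0.6
tool_pos: [304.0, 420.6, 229.3]
tool_rot: [0.5, 0.866, -0.0, -0.0]
wrist_force: [0.3, 1.4, -0.2]
opening: 52.0
gripper_force: 0.0
```

step_arm:
  deltas:
    - {"delta_pos": [-41, 2, -2], "turn": [0, 0, 8.35]}
    - {"delta_pos": [-40, 7, -2], "turn": [0, 0, 8.35]}
    - {"delta_pos": [-39, 13, -2], "turn": [0, 0, 8.35]}
    - {"delta_pos": [-37, 19, -2], "turn": [0, 0, 8.35]}
    - {"delta_pos": [-33, 24, -2], "turn": [0, 0, 8.35]}

```text
t: 1.1
tool_pos: [414.4, 247.6, 239.4]
tool_rot: [0.776, 0.631, -0.0, -0.0]
wrist_force: [1.3, 0.7, -0.0]
opening: 49.7
gripper_force: 0.0
```

step_arm:
  deltas:
    - {"delta_pos": [-30, 28, -2], "turn": [0, 0, 8.35]}
    - {"delta_pos": [-25, 32, -2], "turn": [0, 0, 8.35]}
    - {"delta_pos": [-20, 36, -2], "turn": [0, 0, 8.35]}
    - {"delta_pos": [-15, 38, -2], "turn": [0, 0, 8.35]}
    - {"delta_pos": [-9, 40, -2], "turn": [0, 0, 8.35]}

```text
t: 1.6
tool_pos: [523.7, 74.6, 249.4]
tool_rot: [0.95, 0.313, -0.0, -0.0]
wrist_force: [0.5, 0.5, -0.4]
opening: 49.9
gripper_force: 0.0
```

step_arm:
  deltas:
    - {"delta_pos": [-3, 41, -2], "turn": [0, 0, 8.35]}
    - {"delta_pos": [3, 41, -2], "turn": [0, 0, 8.35]}
    - {"delta_pos": [9, 40, -2], "turn": [0, 0, 8.35]}
    - {"delta_pos": [0, 0, 0], "turn": [0, 0, 0]}
    - {"delta_pos": [0, 0, 0], "turn": [0, 0, 0]}

```text
t: 2.1
tool_pos: [589.6, -27.9, 254.8]
tool_rot: [0.995, 0.103, -0.001, -0.0]
wrist_force: [-0.4, 0.9, -0.6]
opening: 50.2
gripper_force: 0.0
```

```bash
python3 - <<'E'
from h import *
np.set_printoptions(precision=1,suppress=True)
s=get_state();C=cam('wrist',s);im=camera('wrist');cv2.imwrite('pics/w1.png',im[:,:,::-1])
print(s['t'],s['tool_pos'],s['joints'],s['opening'])
for q in ['module','module_plug','post','board']:
    for r in place_of('wrist',q)[:2]: print(q,r)
e=np.radians(11.8);c,n=np.cos(e),np.sin(e);o=np.array([612,-18])
def bw(x,y,z): return [o[0]+c*x-n*y,o[1]+n*x+c*y,z]
print(w2px(C,[bw(0,0,66),bw(24,24,66),bw(24,0,66),bw(0,24,66),bw(-195,110,8),bw(-195,-200,8),bw(165,-200,8),bw(165,110,8)]))
E
```

```text
2.1 [589.6 -27.9 254.8] [-0.1  0.3  1.7  0.   1.1  1.3] 50.1833029879084
module {'centre': [227.1, 271.9], 'confidence': 0.98}
module_plug {'centre': [233.7, 310.1], 'confidence': 0.81}
post {'centre': [170.9, 269.0], 'confidence': 0.98}
board {'centre': [171.7, 267.1], 'confidence': 0.96}
[[272.1 169.9]
 [250.  148.1]
 [272.  148.1]
 [250.5 169.9]
 [198.6 294.6]
 [408.2 294.6]
 [448.   17.3]
 [175.3  16.8]]
```

View pics/w1.png

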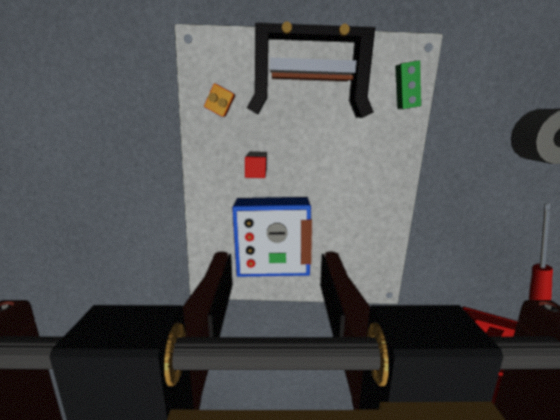

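The wrist view shows the module, its top spanning roughly (233–311, 200–277), the red cap at (245–267, 155–177) and the dock pocket between columns 268 and 358. The board corners are near (175,24), (440,35), (399,304) and (191,298). Next I'll fit these.

```bash
cat >> h.py <<'E'
def seg(im,lo,hi,roi=None):
    hsv=cv2.cvtColor(np.ascontiguousarray(im),cv2.COLOR_RGB2HSV);m=cv2.inRange(hsv,np.array(lo),np.array(hi))
    if roi: k=np.zeros_like(m);l,t,r,b=map(int,roi);k[t:b,l:r]=1;m=m*k
    return m
def big(m): return max(cv2.findContours(m,cv2.RETR_EXTERNAL,cv2.CHAIN_APPROX_NONE)[0],key=cv2.contourArea)[:,0,:].astype(float)
def rectw(C,cont,z):
    w=px2w(C,cont,z)[:,:2].astype(np.float32);(c,sz,a)=cv2.minAreaRect(w);return np.array(c),sz,a
E
python3 - <<'E'
from h import *
np.set_printoptions(precision=1,suppress=True)
s=get_state();C=cam('wrist',s);im=cv2.imread('pics/w1.png')[:,:,::-1]
m=seg(im,(0,120,90),(8,255,255),(235,140,280,190))
print('post top',rectw(C,big(m),66))
b=px2w(C,[(175,24),(440,35),(399,304),(191,298)],8);print(b)
for i in range(4): d=b[(i+1)%4]-b[i];print(np.hypot(*d[:2]),np.degrees(np.arctan2(d[1],d[0])))
# module white top + blue rim hull at z 52
m=seg(im,(105,120,60),(125,255,255),(220,185,325,285))
w=px2w(C,big(m),52);print('blue',rectw(C,big(m),52))
p=px2w(C,[(233.5,277),(311,276),(310,206),(234,207)],52);print(p)
for i in range(4): d=p[(i+1)%4]-p[i];print(np.hypot(*d[:2]),np.degrees(np.arctan2(d[1],d[0])))
E
python3 -c "
import cv2
im=cv2.imread('pics/w1.png')[130:300,160:420];cv2.imwrite('pics/w1c.png',cv2.resize(im,None,fx=3,fy=3,interpolation=2))"
```

```text
post top (array([611.5,   3.1]), (23.473997116088867, 22.472156524658203), 11.36008358001709)
[[ 743.5  125.3    8. ]
 [ 796.1 -175.7    8. ]
 [ 444.2 -244.5    8. ]
 [ 390.1   61.3    8. ]]
305.518621167593 -80.09661809603156
358.5064039170187 -168.94570009582796
310.45577006050127 100.03594990263943
359.15953318573344 10.264654241676434
blue (array([522.4, -34.5]), (96.50785827636719, 94.03009033203125), 12.99464225769043)
[[462.8   3.9  52. ]
 [485.  -94.   52. ]
 [576.3 -70.2  52. ]
 [556.1  19.1  52. ]]
100.33043105636499 -77.2088093267737
94.32442507625154 14.619987579855731
91.47696694228584 102.7417361678073
94.53609994768175 -170.75254238936375
```

View pics/w1c.png

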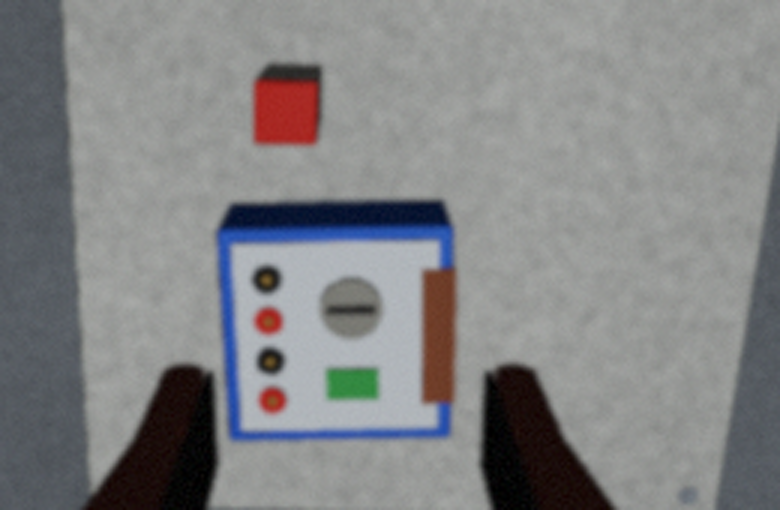

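```bash
cat >> h.py <<'E'
YAW=np.radians(10.3);PIV=np.array([601.5,-11.])
def w2b(p):
    c,s=np.cos(YAW),np.sin(YAW);q=np.atleast_2d(p)[:,:2]-PIV;return q@np.array([[c,-s],[s,c]])
def b2w(p):
    c,s=np.cos(YAW),np.sin(YAW);return np.atleast_2d(p)@np.array([[c,s],[-s,c]])+PIV
def fitmod(C,px):
    """px: 4 top corners in order; least-squares square pose -> centre, edge0 azimuth"""
    w=px2w(C,px,52)[:,:2];c=w.mean(0)
    e=[w[1]-w[0],w[2]-w[1],w[3]-w[2],w[0]-w[3]];L=[np.hypot(*x) for x in e]
    a=np.angle(sum(complex(*x)*(1j)**k for k,x in enumerate(e)))
    a2=np.angle(sum(complex(*x)*(-1j)**k for k,x in enumerate(e)))
    return c,np.degrees(a),np.degrees(a2),np.round(L,1)
E
python3 - <<'E'
from h import *
np.set_printoptions(precision=1,suppress=True)
C=cam('wrist')
r=fitmod(C,[(233,207.3),(310.7,206.3),(309.7,274.7),(237.3,275.7)]);print(r,w2b(r[0]))
g=[b2w(p)[0].tolist()+[z] for p,z in [((0,0),66),((24,24),66),((88,1.5),42),((88,-97.5),42),((-195,110),8),((-195,-200),8),((165,-200),8),((165,110),8)]]
print(w2px(C,g))
E
```

```text
(array([520.9, -35.8]), np.float64(-77.0805307693972), np.float64(-93.40267615289035), array([93.6, 92. , 93.6, 92.2])) [[-83.7 -10. ]]
[[265.6 177.9]
 [244.2 155.8]
 [266.4  95.8]
 [354.9  98.6]
 [190.2 297.9]
 [398.1 303.1]
 [443.2  32.2]
 [173.8  23.1]]
```

```bash
python3 - <<'E'
from h import *
p=b2w((-160,-13))[0];print(p)
plan([p[0],p[1],180],13.0)
plan([p[0],p[1],40],13.0,dict(tool_pos=[p[0],p[1],180],tool_rot=Ro.from_matrix(np.array([[np.cos(.2269),np.sin(.2269),0],[np.sin(.2269),-np.cos(.2269),0],[0,0,-1]])).as_quat()))
E
```

```text
[446.40282273 -52.39885991]
now [589.4 -26.2 255.5] az 11.96 turn z -1.04 n 4
0 [-36.3, -1.0, 18.9] -0.26
1 [-36.3, -1.2, 18.9] -0.26
2 [-36.3, -1.3, 18.9] -0.26
3 [-36.3, -1.5, 18.9] -0.26
now [446.4 -52.4 180. ] az 13.0 turn z 0.0 n 4
0 [0.0, 0.0, 35.0] 0.0
1 [0.0, 0.0, 35.0] 0.0
2 [0.0, 0.0, 35.0] 0.0
3 [0.0, 0.0, 35.0] 0.0
```

step_arm:
  deltas:
    - {"delta_pos": [-36, -1, 19], "turn": [0, 0, -0.3]}
    - {"delta_pos": [-36, -1, 19], "turn": [0, 0, -0.3]}
    - {"delta_pos": [-36, -1.5, 19], "turn": [0, 0, -0.2]}
    - {"delta_pos": [-36, -1.5, 19], "turn": [0, 0, -0.2]}
    - {"delta_pos": [0, 0, 30], "turn": [0, 0, 0]}

```text
t: 2.85
tool_pos: [444.2, -52.5, 149.6]
tool_rot: [0.994, 0.112, -0.0, -0.0]
wrist_force: [0.6, 0.4, -0.6]
opening: 49.9
gripper_force: 0.0
```

step_arm:
  deltas:
    - {"delta_pos": [0, 0, 40], "turn": [0, 0, 0]}
    - {"delta_pos": [0, 0, 40], "turn": [0, 0, 0]}
    - {"delta_pos": [0, 0, 20], "turn": [0, 0, 0]}
    - {"delta_pos": [0, 0, 9], "turn": [0, 0, 0]}
    - {"delta_pos": [0, 0, 0], "turn": [0, 0, 0]}

```text
t: 3.35
tool_pos: [447.6, -52.5, 39.9]
tool_rot: [0.994, 0.112, -0.001, -0.0]
wrist_force: [-0.1, -0.2, 0.3]
opening: 50.3
gripper_force: 0.0
```

```bash
python3 - <<'E'
from h import *
np.set_printoptions(precision=1,suppress=True)
s=get_state();im=camera('wrist');cv2.imwrite('pics/w2.png',cv2.resize(im[:,:,::-1],(800,600)))
print(s['t'],s['tool_pos'],w2b(s['tool_pos']),s['wrist_force'])
E
```

```text
3.35 [447.6 -52.5  39.9] [[-158.8  -13.3]] [-0.1 -0.2  0.3]
```

View pics/w2.png

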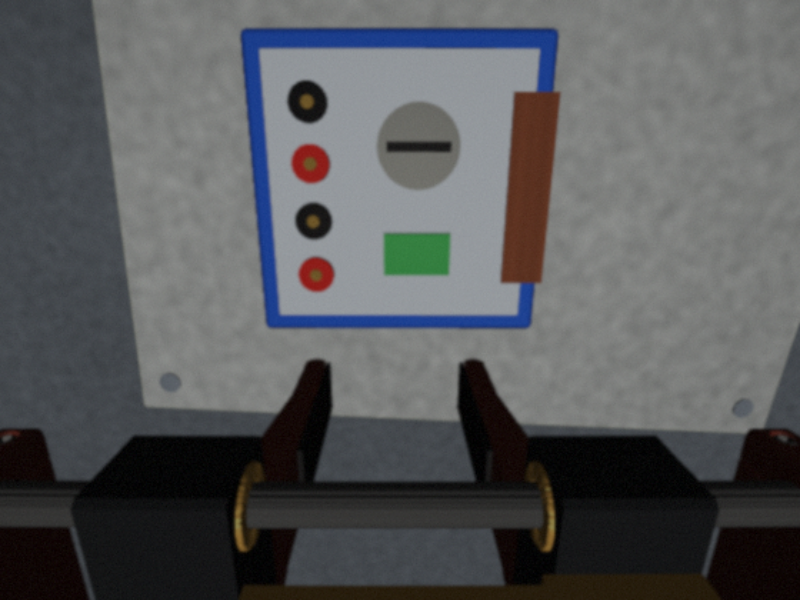

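step_arm:
  deltas:
    - {"delta_pos": [7, 0, 0], "turn": [0, 0, 0]}
    - {"delta_pos": [6, 0, 0], "turn": [0, 0, 0]}
    - {"delta_pos": [4, 0, 0], "turn": [0, 0, 0]}
    - {"delta_pos": [5, 0, 0], "turn": [0, 0, 0]}
    - {"delta_pos": [5, 0, 0], "turn": [0, 0, 0]}

```text
t: 3.9
tool_pos: [474.2, -46.9, 40.7]
tool_rot: [0.994, 0.112, -0.001, -0.0]
wrist_force: [-4.2, -1.2, 3.7]
opening: 50.1
gripper_force: 2.2
```

step_arm:
  deltas:
    - {"delta_pos": [5, 0, 0], "turn": [0, 0, 0]}
    - {"delta_pos": [5, 0, 0], "turn": [0, 0, 0]}
    - {"delta_pos": [4, 0, 0], "turn": [0, 0, 0]}
    - {"delta_pos": [3, 0, 0], "turn": [0, 0, 0]}
    - {"delta_pos": [2, 0, 0], "turn": [0, 0, 0]}

```text
t: 4.4
tool_pos: [493.3, -42.8, 40.4]
tool_rot: [0.994, 0.112, -0.0, -0.0]
wrist_force: [-4.6, -1.1, 3.4]
opening: 49.9
gripper_force: 2.3
```

```bash
cat >> h.py <<'E'
def track(save=None):
    s=get_state();C=cam('wrist',s);im=camera('wrist')
    if save: cv2.imwrite(save,im[:,:,::-1])
    m=seg(im,(105,130,95),(125,255,255));cs=cv2.findContours(m,cv2.RETR_EXTERNAL,cv2.CHAIN_APPROX_NONE)[0]
    pts=np.concatenate([c for c in cs if cv2.contourArea(c)>60])[:,0,:].astype(float)
    c,sz,a=rectw(C,pts,52);f=w2b(s['tool_pos'])[0];M=Ro.from_quat(s['tool_rot']).as_matrix()
    taz=np.degrees(np.arctan2(M[1,0],M[0,0])-YAW);b=w2b(c)[0];maz=a-np.degrees(YAW)
    maz+=90*round((taz-maz)/90)          # module +v azimuth, board frame (nearest to tool x)
    fo=s['wrist_force'];th=np.radians(taz)+YAW
    ph=np.radians(maz-90);u0=-(b[0]*np.cos(ph)+b[1]*np.sin(ph))
    print('t %.2f tcp b'%s['t'],f.round(1),'az %.1f'%taz,'| mod b',b.round(1),'v-az %.1f'%maz,'size',np.round(sz,1),'u0 %.1f'%u0,'| F tool x %.1f y %.1f'%(fo[0]*np.cos(th)+fo[1]*np.sin(th),fo[0]*np.sin(th)-fo[1]*np.cos(th)),'z',round(fo[2],1),'z',s['tool_pos'][2].round(1))
E
python3 -c "
from h import *
track()"
```

```text
t 4.40 tcp b [-112.1  -11.9] az 2.5 | mod b [-52.1  -9. ] v-az 2.5 size [93.3 93.7] u0 -6.7 | F tool x -4.7 y 0.0 z 3.4 z 40.4
```

step_arm:
  deltas:
    - {"delta_pos": [1.5, 0, -1], "turn": [0, 0, 0]}
    - {"delta_pos": [1, 0, -0.5], "turn": [0, 0, 0]}
    - {"delta_pos": [0.5, 0, 0], "turn": [0, 0, 0]}

```text
t: 4.75
tool_pos: [496.4, -42.1, 42.0]
tool_rot: [0.994, 0.112, 0.0, 0.0]
wrist_force: [-1.1, -0.7, -1.3]
opening: 49.8
gripper_force: 0.6
```

```bash
python3 -c "
from h import *
track()"
```

```text
t 4.75 tcp b [-109.   -11.8] az 2.5 | mod b [-49.2  -9. ] v-az 2.5 size [94.3 94.5] u0 -6.8 | F tool x -1.2 y 0.4 z -1.3 z 42.0
```

step_arm:
  deltas:
    - {"delta_pos": [1, 0, 0], "turn": [0, 0, 0]}
    - {"delta_pos": [0.7, 0, 0], "turn": [0, 0, 0]}

```text
t: 5.0
tool_pos: [497.6, -41.8, 42.0]
tool_rot: [0.994, 0.112, -0.0, -0.0]
wrist_force: [-2.7, -1.6, -0.7]
opening: 50.4
gripper_force: 1.5
```

step_arm:
  deltas:
    - {"delta_pos": [0.8, 0, 0], "turn": [0, 0, 0]}
    - {"delta_pos": [0.5, 0, 0], "turn": [0, 0, 0]}

```text
t: 5.2
tool_pos: [497.6, -41.6, 41.6]
tool_rot: [0.994, 0.112, -0.001, -0.0]
wrist_force: [-5.8, -2.5, -0.7]
opening: 50.2
gripper_force: 3.0
```

```bash
python3 -c "
from h import *
track()"
```

```text
t 5.20 tcp b [-107.7  -11.5] az 2.5 | mod b [-47.8  -8.7] v-az 2.5 size [94.  94.1] u0 -6.6 | F tool x -6.2 y 1.2 z -0.7 z 41.6
```

step_arm:
  deltas:
    - {"delta_pos": [0.5, 5.6, 0], "turn": [0, 0, -3]}
    - {"delta_pos": [0.5, 5.6, 0], "turn": [0, 0, -3]}

```text
t: 5.45
tool_pos: [501.2, -52.3, 41.5]
tool_rot: [0.986, 0.165, -0.001, -0.0]
wrist_force: [-4.3, -3.0, -0.8]
opening: 49.6
gripper_force: 2.6
```

```bash
python3 -c "
from h import *
track()"
```

```text
t 5.45 tcp b [-106.1  -22.7] az 8.7 | mod b [-46.7 -13.6] v-az 8.6 size [94. 94.] u0 -6.5 | F tool x -5.0 y 1.4 z -0.8 z 41.5
```

step_arm:
  deltas:
    - {"delta_pos": [0.55, 5.6, 0], "turn": [0, 0, -3]}
    - {"delta_pos": [0.55, 5.6, 0], "turn": [0, 0, -3]}
    - {"delta_pos": [0.55, 5.6, 0], "turn": [0, 0, -3]}
    - {"delta_pos": [0.55, 5.6, 0], "turn": [0, 0, -3]}

```text
t: 5.9
tool_pos: [511.8, -72.3, 41.5]
tool_rot: [0.964, 0.267, -0.002, -0.0]
wrist_force: [-5.1, -3.3, -0.3]
opening: 50.2
gripper_force: 3.6
```

```bash
python3 -c "
from h import *
track()"
```

```text
t 5.90 tcp b [-99.2 -44.2] az 20.7 | mod b [-42.9 -23. ] v-az 20.7 size [93.9 94. ] u0 -6.3 | F tool x -6.1 y 0.2 z -0.3 z 41.5
```

step_arm:
  deltas:
    - {"delta_pos": [0.5, 5.6, 0], "turn": [0, 0, -3]}
    - {"delta_pos": [0.5, 5.6, 0], "turn": [0, 0, -3]}
    - {"delta_pos": [0.5, 5.6, 0], "turn": [0, 0, -3]}
    - {"delta_pos": [0.5, 5.6, 0], "turn": [0, 0, -3]}
    - {"delta_pos": [0.5, 5.6, 0], "turn": [0, 0, -3]}

```text
t: 6.45
tool_pos: [530.5, -93.4, 41.5]
tool_rot: [0.921, 0.391, -0.002, -0.0]
wrist_force: [-6.5, -6.5, 0.1]
opening: 50.1
gripper_force: 4.4
```

```bash
python3 -c "
from h import *
track()"
```

```text
t 6.45 tcp b [-84.6 -68.4] az 35.7 | mod b [-35.6 -33.3] v-az 35.8 size [93.9 94. ] u0 -6.2 | F tool x -9.2 y -0.1 z 0.1 z 41.5
```

step_arm:
  deltas:
    - {"delta_pos": [0.2, 5.6, 0], "turn": [0, 0, -3]}
    - {"delta_pos": [0.3, 5.6, 0], "turn": [0, 0, -3]}
    - {"delta_pos": [0.4, 5.6, 0], "turn": [0, 0, -3]}
    - {"delta_pos": [0.4, 5.6, 0], "turn": [0, 0, -3]}
    - {"delta_pos": [0.4, 5.6, 0], "turn": [0, 0, -3]}

```text
t: 7.0
tool_pos: [554.0, -109.2, 41.6]
tool_rot: [0.862, 0.508, -0.001, -0.0]
wrist_force: [-5.2, -4.8, -0.2]
opening: 50.1
gripper_force: 3.1
```

```bash
python3 -c "
from h import *
track()"
```

```text
t 7.00 tcp b [-64.3 -88.1] az 50.7 | mod b [-26.  -41.6] v-az 50.8 size [93.9 94. ] u0 -6.2 | F tool x -6.7 y -2.2 z -0.2 z 41.6
```

step_arm:
  deltas:
    - {"delta_pos": [0.5, 5.6, 0], "turn": [0, 0, -3]}
    - {"delta_pos": [0.5, 5.6, 0], "turn": [0, 0, -3]}
    - {"delta_pos": [0.45, 5.6, 0], "turn": [0, 0, -3]}
    - {"delta_pos": [0.45, 5.6, 0], "turn": [0, 0, -3]}
    - {"delta_pos": [0.45, 5.6, 0], "turn": [0, 0, -3]}

```text
t: 7.55
tool_pos: [581.3, -118.5, 41.8]
tool_rot: [0.788, 0.616, -0.001, 0.0]
wrist_force: [-3.8, -6.4, -0.2]
opening: 49.8
gripper_force: 3.4
```

```bash
python3 -c "
from h import *
track()"
```

```text
t 7.55 tcp b [ -39.1 -102.1] az 65.7 | mod b [-14.3 -46.9] v-az 66.3 size [94.1 94.2] u0 -5.7 | F tool x -7.1 y -2.1 z -0.2 z 41.8
```

step_arm:
  deltas:
    - {"delta_pos": [0.45, 5.6, 0], "turn": [0, 0, -3]}
    - {"delta_pos": [0.45, 5.6, 0], "turn": [0, 0, -3]}
    - {"delta_pos": [0.45, 5.6, 0], "turn": [0, 0, -3]}
    - {"delta_pos": [0.45, 5.6, 0], "turn": [0, 0, -3]}
    - {"delta_pos": [0.45, 5.6, 0], "turn": [0, 0, -3]}

```text
t: 8.1
tool_pos: [610.3, -120.4, 42.0]
tool_rot: [0.701, 0.713, -0.0, 0.001]
wrist_force: [-1.4, -5.5, -0.7]
opening: 49.9
gripper_force: 2.8
```

```bash
python3 -c "
from h import *
track()"
```

```text
t 8.10 tcp b [ -10.9 -109.2] az 80.7 | mod b [ -1.5 -49.1] v-az 81.9 size [94.2 94.3] u0 -5.4 | F tool x -5.5 y -1.5 z -0.7 z 42.0
```

step_arm:
  deltas:
    - {"delta_pos": [0.5, 5.6, 0], "turn": [0, 0, -3]}
    - {"delta_pos": [0.5, 5.6, 0], "turn": [0, 0, -3]}
    - {"delta_pos": [0.4, 4.7, 0], "turn": [0, 0, -2.5]}

```text
t: 8.45
tool_pos: [626.3, -118.2, 42.1]
tool_rot: [0.646, 0.763, -0.0, 0.001]
wrist_force: [-2.6, -10.4, -0.9]
opening: 49.8
gripper_force: 4.3
```

```bash
python3 -c "
from h import *
track('pics/w3.png')
print(get_state()['moment'])"
```

```text
t 8.45 tcp b [   5.2 -109.9] az 89.2 | mod b [  5.6 -49.2] v-az 90.5 size [94.2 94.3] u0 -5.2 | F tool x -9.8 y -4.3 z -0.9 z 42.1
[-1.53786325  0.4019954   0.26167022]
```

View pics/w3.png

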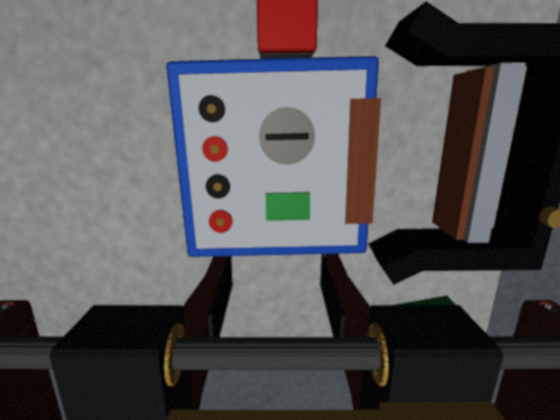

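The module sits flush under the post, top (168–378, 58–255), with its copper side facing the dock. I'll back off and move round behind it.

step_arm:
  deltas:
    - {"delta_pos": [-3, 0, 0], "turn": [0, 0, 0]}
    - {"delta_pos": [-15, 0, 0], "turn": [0, 0, 0]}
    - {"delta_pos": [0, 0, -30], "turn": [0, 0, 0]}
    - {"delta_pos": [0, 0, -40], "turn": [0, 0, 0]}
    - {"delta_pos": [0, 0, 0], "turn": [0, 0, 0]}

```text
t: 9.0
tool_pos: [632.5, -136.2, 117.4]
tool_rot: [0.648, 0.762, 0.002, 0.004]
wrist_force: [-0.4, -1.0, 0.2]
opening: 50.1
gripper_force: 0.0
```

```bash
python3 - <<'E'
from h import *
track('pics/w4.png')
p=b2w((-78,-49))[0];plan([p[0],p[1],112],10.3)
E
```

```text
t 9.00 tcp b [   8.1 -128.7] az 89.0 | mod b [109.  -87.4] v-az 69.8 size [119.5 339.9] u0 -132.5 | F tool x -0.9 y -0.6 z 0.2 z 117.4
now [ 631.  -135.7  115.1] az 99.3 turn z 89.0 n 11
0 [7.0, -7.8, 0.3] 8.09
1 [5.9, -8.7, 0.3] 8.09
2 [4.6, -9.5, 0.3] 8.09
3 [3.2, -10.0, 0.3] 8.09
4 [1.8, -10.4, 0.3] 8.09
5 [0.3, -10.5, 0.3] 8.09
6 [-1.2, -10.5, 0.3] 8.09
7 [-2.7, -10.2, 0.3] 8.09
8 [-4.1, -9.7, 0.3] 8.09
9 [-5.4, -9.0, 0.3] 8.09
10 [-6.6, -8.2, 0.3] 8.09
```

step_arm:
  deltas:
    - {"delta_pos": [7, -8, 0], "turn": [0, 0, 8.1]}
    - {"delta_pos": [6, -8.7, 0], "turn": [0, 0, 8.1]}
    - {"delta_pos": [4.6, -9.5, 0], "turn": [0, 0, 8.1]}
    - {"delta_pos": [3.2, -10, 0], "turn": [0, 0, 8.1]}
    - {"delta_pos": [1.8, -10.4, 0], "turn": [0, 0, 8.1]}

```text
t: 9.55
tool_pos: [583.2, -106.0, 110.9]
tool_rot: [0.873, 0.488, -0.0, -0.0]
wrist_force: [-0.6, -0.2, 0.0]
opening: 50.1
gripper_force: 0.0
```

step_arm:
  deltas:
    - {"delta_pos": [0.3, -10.5, 0], "turn": [0, 0, 8.1]}
    - {"delta_pos": [-1.2, -10.5, 0], "turn": [0, 0, 8.1]}
    - {"delta_pos": [-2.7, -10.2, 0], "turn": [0, 0, 8.1]}
    - {"delta_pos": [-4, -9.7, 0], "turn": [0, 0, 8.1]}
    - {"delta_pos": [-5.4, -9, 0], "turn": [0, 0, 8.1]}

```text
t: 10.05
tool_pos: [539.0, -77.5, 111.0]
tool_rot: [0.988, 0.156, -0.0, -0.0]
wrist_force: [-0.4, 0.5, 0.1]
opening: 49.8
gripper_force: 0.0
```

step_arm:
  deltas:
    - {"delta_pos": [-6.6, -8.2, 0], "turn": [0, 0, 8.1]}
    - {"delta_pos": [0, 0, 0], "turn": [0, 0, 0]}
    - {"delta_pos": [0, 0, 0], "turn": [0, 0, 0]}

```text
t: 10.35
tool_pos: [531.0, -72.0, 111.5]
tool_rot: [0.996, 0.091, -0.0, -0.0]
wrist_force: [0.3, 0.0, -0.7]
opening: 50.1
gripper_force: 0.0
```

```bash
python3 - <<'E'
from h import *
s=open('h.py').read()
s=s.replace("    c,sz,a=rectw(C,pts,52);","    q=w2b(px2w(C,pts,52));pts=pts[(np.abs(q[:,1]+48)<75)&(q[:,0]<150)&(q[:,0]>-150)]\n    c,sz,a=rectw(C,pts,52);")
open('h.py','w').write(s)
E
python3 - <<'E'
from h import *
track('pics/w5.png')
C=cam('wrist')
g=[b2w(p)[0].tolist()+[z] for p,z in [((0,0),66),((24,0),66),((88,1.5),42),((88,-97.5),42),((69,1.5),42),((130,1.5),42),((130,-97.5),42)]]
print(w2px(C,g).round(1))
E
```

```text
t 10.35 tcp b [-80.2 -47.4] az 0.2 | mod b [  5.6 -49.8] v-az 0.6 size [93.9 93.9] u0 -49.9 | F tool x 0.3 y 0.0 z -0.7 z 111.5
[[ 202.2  120.6]
 [ 199.6   79.8]
 [ 199.1  -26.6]
 [ 357.4  -26.2]
 [ 201.1    8.1]
 [ 194.4 -110. ]
 [ 362.8 -109.5]]
```

View pics/w5.png

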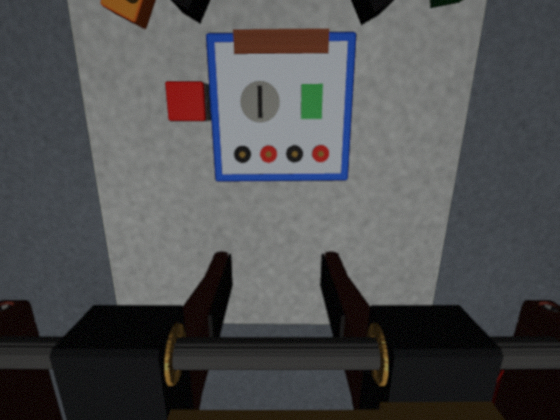

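step_arm:
  deltas:
    - {"delta_pos": [0, 2, 30], "turn": [0, 0, 0.2]}
    - {"delta_pos": [0, 0, 28], "turn": [0, 0, 0]}
    - {"delta_pos": [0, 0, 11], "turn": [0, 0, 0]}
    - {"delta_pos": [10, 0, 0], "turn": [0, 0, 0]}
    - {"delta_pos": [8, 0, 0], "turn": [0, 0, 0]}

```text
t: 10.9
tool_pos: [550.7, -70.7, 43.5]
tool_rot: [0.996, 0.088, 0.001, 0.0]
wrist_force: [0.4, 0.2, -0.5]
opening: 49.9
gripper_force: 0.0
```

step_arm:
  deltas:
    - {"delta_pos": [4, 0, 0], "turn": [0, 0, 0]}
    - {"delta_pos": [3, 0, 0], "turn": [0, 0, 0]}
    - {"delta_pos": [3, 0, 0], "turn": [0, 0, 0]}
    - {"delta_pos": [4, 0, 0], "turn": [0, 0, 0]}
    - {"delta_pos": [5, 0, 0], "turn": [0, 0, 0]}

```text
t: 11.4
tool_pos: [567.2, -67.2, 43.2]
tool_rot: [0.996, 0.087, -0.001, -0.0]
wrist_force: [-5.3, -0.1, 3.8]
opening: 49.9
gripper_force: 2.3
```

```bash
python3 - <<'E'
from h import *
track()
E
```

```text
t 11.40 tcp b [-43.8 -49.2] az -0.3 | mod b [ 16.2 -50.1] v-az -0.3 size [93.4 93.7] u0 -50.0 | F tool x -5.3 y -0.8 z 3.8 z 43.2
```

step_arm:
  deltas:
    - {"delta_pos": [3, 0, -1], "turn": [0, 0, 0]}
    - {"delta_pos": [3, 0, -0.5], "turn": [0, 0, 0]}
    - {"delta_pos": [3, 0, 0], "turn": [0, 0, 0]}
    - {"delta_pos": [3, 0, 0], "turn": [0, 0, 0]}

```text
t: 11.85
tool_pos: [579.9, -65.1, 44.4]
tool_rot: [0.996, 0.087, 0.0, 0.0]
wrist_force: [-1.0, -0.2, -0.6]
opening: 49.7
gripper_force: 0.6
```

```bash
python3 - <<'E'
from h import *
track('pics/w6.png')
E
```

```text
t 11.85 tcp b [-31.  -49.4] az -0.3 | mod b [ 28.9 -50.2] v-az -0.3 size [94.1 94.2] u0 -50.1 | F tool x -1.0 y 0.0 z -0.6 z 44.4
```

View pics/w6.png

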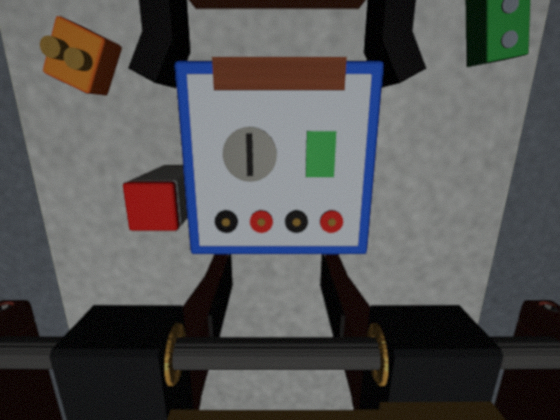

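The module is about to enter the flared mouth. The pocket's inner walls are near columns 188 and 367, and the module spans 177–382 at its higher top. It looks square and centred within about 1 mm.

step_arm:
  deltas:
    - {"delta_pos": [3, 0, 0], "turn": [0, 0, 0]}
    - {"delta_pos": [3, 0, 0], "turn": [0, 0, 0]}
    - {"delta_pos": [2.5, 0, 0], "turn": [0, 0, 0]}
    - {"delta_pos": [2, 0, 0], "turn": [0, 0, 0]}
    - {"delta_pos": [2, 0, 0], "turn": [0, 0, 0]}

```text
t: 12.4
tool_pos: [592.0, -63.0, 44.5]
tool_rot: [0.996, 0.087, -0.0, 0.0]
wrist_force: [-2.0, 0.2, -0.5]
opening: 49.8
gripper_force: 0.6
```

step_arm:
  deltas:
    - {"delta_pos": [2, 0, 0], "turn": [0, 0, 0]}
    - {"delta_pos": [2, 0, 0], "turn": [0, 0, 0]}
    - {"delta_pos": [2, 0, 0], "turn": [0, 0, 0]}

```text
t: 12.7
tool_pos: [597.9, -61.9, 44.5]
tool_rot: [0.996, 0.087, -0.0, 0.0]
wrist_force: [-1.0, -0.6, -0.5]
opening: 50.3
gripper_force: 0.6
```

```bash
python3 - <<'E'
from h import *
track()
E
```

```text
t 12.70 tcp b [-12.7 -49.5] az -0.3 | mod b [ 47.2 -50.3] v-az -0.3 size [94.2 94. ] u0 -50.0 | F tool x -1.1 y 0.4 z -0.5 z 44.5
```

step_arm:
  deltas:
    - {"delta_pos": [2, 0, 0], "turn": [0, 0, 0]}
    - {"delta_pos": [2, 0, 0], "turn": [0, 0, 0]}
    - {"delta_pos": [1.5, 0, 0], "turn": [0, 0, 0]}
    - {"delta_pos": [1.5, 0, 0], "turn": [0, 0, 0]}
    - {"delta_pos": [1, 0, 0], "turn": [0, 0, 0]}

```text
t: 13.25
tool_pos: [605.8, -60.5, 44.5]
tool_rot: [0.996, 0.087, 0.0, 0.0]
wrist_force: [-0.7, -0.6, -1.0]
opening: 50.0
gripper_force: 0.7
```

```bash
python3 - <<'E'
from h import *
track('pics/w7.png')
a=np.radians(12)
s=dict(tool_pos=[589.6,-27.9,254.8],tool_rot=Ro.from_matrix(np.array([[np.cos(a),np.sin(a),0],[np.sin(a),-np.cos(a),0],[0,0,-1]])).as_quat())
C=cam('wrist',s)
for z in (30,36,42): print(z,w2b(px2w(C,[(312,79),(312,73),(312,59)],z)).round(1).tolist())
E
python3 -c "
import cv2
im=cv2.imread('pics/w1.png')[15:125,240:390];cv2.imwrite('pics/w1d.png',cv2.resize(im,None,fx=5,fy=5,interpolation=2))"
```

```text
t 13.25 tcp b [ -4.7 -49.5] az -0.3 | mod b [ 55.2 -50.2] v-az -0.3 size [94.2 94.1] u0 -49.9 | F tool x -0.8 y 0.4 z -1.0 z 44.5
30 [[107.9, -51.0], [114.2, -50.6], [128.5, -49.7]]
36 [[107.3, -50.4], [113.5, -50.0], [127.6, -49.1]]
42 [[106.7, -49.8], [112.8, -49.4], [126.7, -48.6]]
```

View pics/w1d.png

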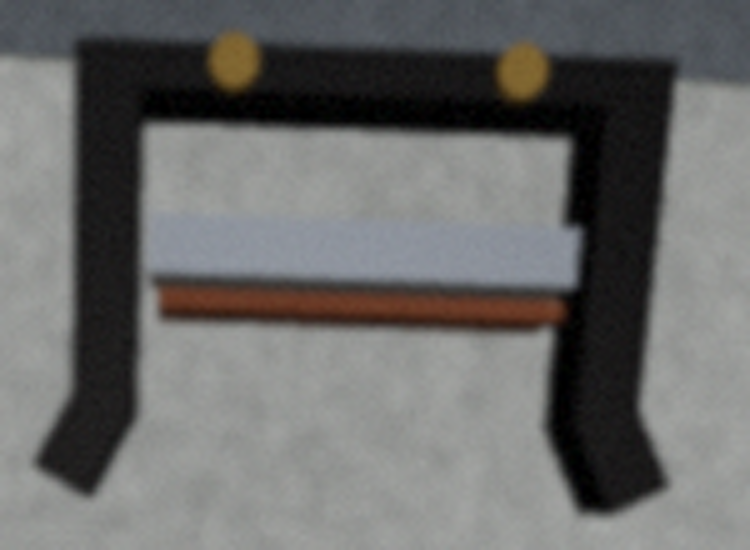

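In the crop, the copper plate's front is near row 79 of the full picture and the stop's front edge near row 72. That puts the stop at board x ≈ 114, about 11 mm ahead, so I'll creep in.

step_arm:
  deltas:
    - {"delta_pos": [1.5, 0, 0], "turn": [0, 0, 0]}
    - {"delta_pos": [1.5, 0, 0], "turn": [0, 0, 0]}
    - {"delta_pos": [1, 0, 0], "turn": [0, 0, 0]}
    - {"delta_pos": [0.7, 0, 0], "turn": [0, 0, 0]}
    - {"delta_pos": [0.7, 0, 0], "turn": [0, 0, 0]}

```text
t: 13.8
tool_pos: [611.0, -59.6, 44.5]
tool_rot: [0.996, 0.087, -0.0, 0.0]
wrist_force: [-1.4, -0.6, -0.7]
opening: 50.1
gripper_force: 0.7
```

step_arm:
  deltas:
    - {"delta_pos": [0.7, 0, 0], "turn": [0, 0, 0]}
    - {"delta_pos": [0.7, 0, 0], "turn": [0, 0, 0]}
    - {"delta_pos": [0.6, 0, 0], "turn": [0, 0, 0]}

```text
t: 14.1
tool_pos: [612.6, -59.3, 44.5]
tool_rot: [0.996, 0.087, -0.0, -0.0]
wrist_force: [-3.6, -0.8, 1.3]
opening: 50.2
gripper_force: 1.5
```

step_arm:
  deltas:
    - {"delta_pos": [0.7, 0, 0], "turn": [0, 0, 0]}
    - {"delta_pos": [0.7, 0, 0], "turn": [0, 0, 0]}

```text
t: 14.3
tool_pos: [614.1, -59.0, 44.4]
tool_rot: [0.996, 0.087, -0.0, -0.0]
wrist_force: [-3.4, -0.0, 0.0]
opening: 50.1
gripper_force: 1.7
```

step_arm:
  deltas:
    - {"delta_pos": [0.6, 0, 0], "turn": [0, 0, 0]}
    - {"delta_pos": [0.6, 0, 0], "turn": [0, 0, 0]}

```text
t: 14.5
tool_pos: [614.5, -58.9, 44.4]
tool_rot: [0.996, 0.088, -0.001, -0.0]
wrist_force: [-7.9, -1.2, 5.0]
opening: 49.9
gripper_force: 3.8
```

step_arm:
  deltas:
    - {"delta_pos": [0.5, 0, 0], "turn": [0, 0, 0]}

```text
t: 14.6
tool_pos: [614.6, -58.9, 44.4]
tool_rot: [0.996, 0.088, -0.002, -0.0]
wrist_force: [-8.0, -2.3, 5.4]
opening: 50.0
gripper_force: 4.5
```

step_arm:
  deltas:
    - {"delta_pos": [0.5, 0, 0], "turn": [0, 0, 0]}

```text
t: 14.7
tool_pos: [614.6, -58.9, 44.4]
tool_rot: [0.996, 0.088, -0.002, -0.0]
wrist_force: [-10.0, -3.2, 7.1]
opening: 49.8
gripper_force: 5.2
```

step_arm:
  deltas:
    - {"delta_pos": [-0.1, 0, -0.7], "turn": [0, 0, 0]}

```text
t: 14.8
tool_pos: [614.7, -58.9, 44.8]
tool_rot: [0.996, 0.087, -0.002, -0.0]
wrist_force: [-5.4, -2.5, -1.3]
opening: 49.8
gripper_force: 3.0
```

```bash
python3 - <<'E'
from h import *
track('pics/w8.png')
E
```

```text
t 14.80 tcp b [  4.4 -49.5] az -0.3 | mod b [ 64.  -50.2] v-az -0.3 size [93.9 94.2] u0 -49.9 | F tool x -5.8 y 1.5 z -1.3 z 44.8
```

step_arm:
  deltas:
    - {"delta_pos": [0.5, 0, -0.1], "turn": [0, 0, 0]}

```text
t: 14.95
tool_pos: [614.7, -58.8, 44.6]
tool_rot: [0.996, 0.088, -0.002, -0.0]
wrist_force: [-8.5, -3.2, 0.4]
opening: 50.0
gripper_force: 4.3
```

step_arm:
  deltas:
    - {"delta_pos": [0.3, 0, -0.1], "turn": [0, 0, 0]}

```text
t: 15.05
tool_pos: [614.8, -58.8, 44.6]
tool_rot: [0.996, 0.088, -0.002, -0.0]
wrist_force: [-8.6, -4.0, 0.9]
opening: 50.4
gripper_force: 4.6
```

step_arm:
  deltas:
    - {"delta_pos": [0, 0, 0], "turn": [0, 0, 0]}
    - {"delta_pos": [0, 0, 0], "turn": [0, 0, 0]}

```text
t: 15.25
tool_pos: [614.7, -58.8, 44.5]
tool_rot: [0.996, 0.088, -0.003, -0.0]
wrist_force: [-8.9, -2.6, 0.6]
opening: 50.1
gripper_force: 4.3
```

step_arm:
  deltas:
    - {"delta_pos": [0, 0, 0], "turn": [0, 0, 0]}
    - {"delta_pos": [0, 0, 0], "turn": [0, 0, 0]}

```text
t: 15.45
tool_pos: [614.7, -58.8, 44.6]
tool_rot: [0.996, 0.088, -0.002, -0.0]
wrist_force: [-8.2, -2.1, 1.7]
opening: 50.1
gripper_force: 4.3
```

step_arm:
  deltas:
    - {"delta_pos": [0, 0, 0], "turn": [0, 0, 0]}
    - {"delta_pos": [0, 0, 0], "turn": [0, 0, 0]}

```text
t: 15.65
tool_pos: [614.8, -58.8, 44.6]
tool_rot: [0.996, 0.088, -0.002, -0.0]
wrist_force: [-8.0, -3.1, 1.4]
opening: 50.2
gripper_force: 4.3
```

```bash
python3 - <<'E'
from h import *
track()
E
```

```text
t 15.65 tcp b [  4.5 -49.4] az -0.3 | mod b [ 64.1 -50.2] v-az -0.3 size [93.7 94.2] u0 -49.9 | F tool x -8.5 y 1.6 z 1.4 z 44.6
```

step_arm:
  deltas:
    - {"delta_pos": [0.2, 0, -0.1], "turn": [0, 0, 0]}
    - {"delta_pos": [0, 0, 0], "turn": [0, 0, 0]}

```text
t: 15.9
tool_pos: [614.7, -58.8, 44.6]
tool_rot: [0.996, 0.088, -0.003, -0.0]
wrist_force: [-8.5, -2.7, 2.0]
opening: 50.0
gripper_force: 4.5
```

step_arm:
  deltas:
    - {"delta_pos": [0, 0, 0], "turn": [0, 0, 0]}
    - {"delta_pos": [0, 0, 0], "turn": [0, 0, 0]}
    - {"delta_pos": [0, 0, 0], "turn": [0, 0, 0]}

```text
t: 16.2
tool_pos: [614.7, -58.8, 44.6]
tool_rot: [0.996, 0.088, -0.003, -0.0]
wrist_force: [-9.2, -3.6, 1.4]
opening: 50.0
gripper_force: 4.5
```

step_arm:
  deltas:
    - {"delta_pos": [0, 0, 0], "turn": [0, 0, 0]}
    - {"delta_pos": [0, 0, 0], "turn": [0, 0, 0]}

```text
t: 16.4
tool_pos: [614.7, -58.8, 44.6]
tool_rot: [0.996, 0.088, -0.003, -0.0]
wrist_force: [-9.0, -3.3, 0.9]
opening: 50.2
gripper_force: 4.5
```

step_arm:
  deltas:
    - {"delta_pos": [-0.8, 0, 0], "turn": [0, 0, 0]}
    - {"delta_pos": [-1, 0, 0], "turn": [0, 0, 0]}
    - {"delta_pos": [-2, 0, 0], "turn": [0, 0, 0]}
    - {"delta_pos": [-6, 0, 0], "turn": [0, 0, 0]}
    - {"delta_pos": [-8, 0, 0], "turn": [0, 0, 0]}

```text
t: 16.9
tool_pos: [600.6, -61.6, 45.9]
tool_rot: [0.996, 0.088, 0.001, 0.0]
wrist_force: [-0.4, -0.8, 1.4]
opening: 50.2
gripper_force: 0.0
```

```bash
python3 - <<'E'
from h import *
track('pics/w9.png')
E
```

```text
t 16.90 tcp b [ -9.9 -49.6] az -0.2 | mod b [ 63.6 -50.3] v-az -0.3 size [94.  93.9] u0 -50.0 | F tool x -0.5 y 0.7 z 1.4 z 45.9
```

View pics/w9.png

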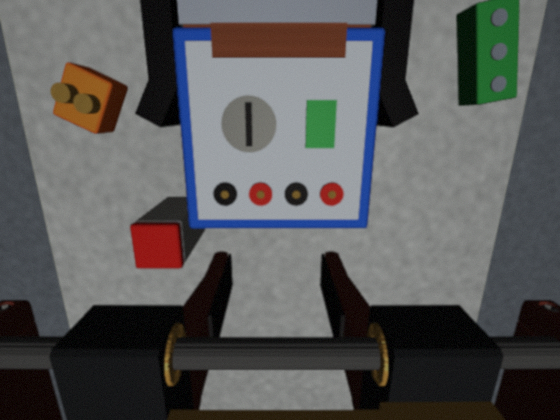

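The module is in the pocket (top 175–383, 30–228), up against the copper plate and stop, with the fingers clear. I'll raise the tool and check it again.

step_arm:
  deltas:
    - {"delta_pos": [-8, 0, -5], "turn": [0, 0, 0]}
    - {"delta_pos": [-4, 0, -25], "turn": [0, 0, 0]}
    - {"delta_pos": [0, 0, -25], "turn": [0, 0, 0]}
    - {"delta_pos": [0, 0, -10], "turn": [0, 0, 0]}
    - {"delta_pos": [0, 0, 0], "turn": [0, 0, 0]}

```text
t: 17.45
tool_pos: [589.1, -63.9, 112.3]
tool_rot: [0.996, 0.087, 0.002, 0.0]
wrist_force: [-0.1, -0.5, 0.5]
opening: 49.6
gripper_force: 0.0
```

step_arm:
  deltas:
    - {"delta_pos": [0, 0, 0], "turn": [0, 0, 0]}
    - {"delta_pos": [0, 0, 0], "turn": [0, 0, 0]}

```text
t: 17.65
tool_pos: [587.2, -63.6, 109.4]
tool_rot: [0.996, 0.088, -0.001, -0.0]
wrist_force: [0.1, -0.2, -0.0]
opening: 49.9
gripper_force: 0.0
```

```bash
python3 - <<'E'
from h import *
track('pics/w10.png')
im=cv2.imread('pics/w9.png')[:,:,::-1]
E
```

```text
t 17.65 tcp b [-23.5 -49.2] az -0.3 | mod b [ 63.4 -50.3] v-az -0.5 size [94.1 94.3] u0 -49.8 | F tool x 0.0 y 0.2 z -0.0 z 109.4
```

```bash
python3 - <<'E'
import cv2,numpy as np
for n in ('w8','w9','w10'):
    im=cv2.imread(f'pics/{n}.png');print(n,im[0:45,200,:].tolist() if n!='w10' else '')
a,b=[cv2.imread(f'pics/{n}.png')[0:70,150:410] for n in('w8','w9')]
cv2.imwrite('pics/cmp.png',cv2.resize(np.vstack([a,b]),None,fx=3,fy=3,interpolation=cv2.INTER_CUBIC))
E
```

```text
w8 [[136, 137, 136], [136, 140, 138], [136, 137, 137], [138, 139, 138], [135, 137, 136], [133, 134, 135], [136, 136, 135], [136, 136, 135], [134, 136, 134], [140, 141, 140], [134, 135, 134], [137, 138, 137], [139, 140, 138], [139, 143, 142], [140, 142, 141], [140, 141, 139], [139, 142, 141], [140, 142, 142], [140, 142, 141], [137, 139, 137], [139, 142, 141], [139, 141, 140], [138, 141, 140], [142, 144, 142], [141, 143, 141], [144, 144, 144], [145, 146, 145], [142, 145, 142], [143, 138, 134], [140, 134, 129], [141, 134, 128], [141, 132, 129], [141, 133, 127], [143, 133, 128], [143, 133, 129], [143, 136, 130], [142, 133, 127], [144, 137, 131], [140, 132, 126], [143, 135, 130], [142, 135, 130], [141, 132, 127], [144, 134, 129], [143, 134, 127], [141, 132, 125]]
w9 [[133, 127, 121], [133, 125, 121], [133, 126, 119], [138, 131, 125], [134, 126, 121], [133, 126, 121], [133, 124, 120], [135, 125, 120], [133, 126, 120], [132, 125, 121], [136, 129, 122], [136, 129, 124], [134, 126, 121], [135, 126, 123], [133, 125, 118], [135, 126, 122], [137, 127, 124], [134, 126, 119], [132, 125, 120], [133, 125, 120], [136, 126, 122], [136, 129, 123], [128, 118, 115], [110, 105, 110], [67, 71, 92], [41, 54, 89], [40, 46, 84], [68, 46, 62], [100, 43, 35], [126, 54, 26], [138, 59, 26], [145, 64, 27], [148, 65, 31], [150, 66, 32], [146, 62, 25], [148, 66, 29], [148, 66, 30], [149, 65, 30], [148, 66, 29], [145, 67, 38], [144, 95, 79], [150, 135, 127], [158, 153, 147], [158, 154, 151], [160, 156, 149]]
w10
```

View pics/cmp.png

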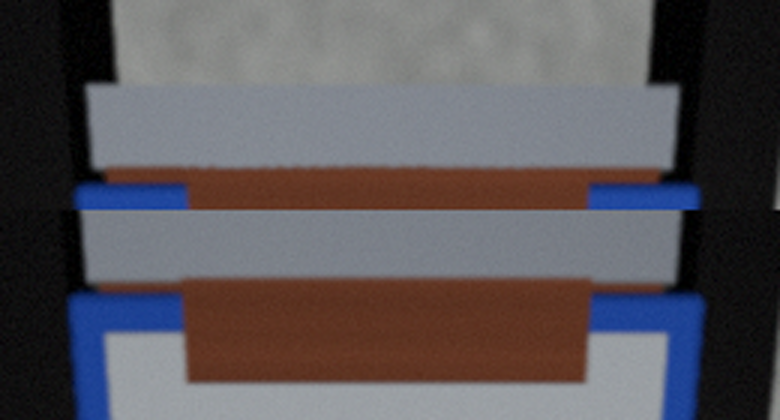

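Pressed (top) and released (bottom) show the same thing: the copper plate lies flat on the grey stop across its whole width and the module's edge is parallel to it. The module stayed home, so I'll hand in.

```bash
python3 -c "
from bench import *
print(job_done())"
```

```text
the job is handed in; nothing more can be done
None
```

I swivelled the module a quarter turn round the post, slid it into the dock, and pressed it square against the back stop at about 9 N for over half a second; it stayed home after release, and no wrist reading I took passed about 10 N along the push.

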